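Sort the sundae station's things into their trays

ROBOT

A 6-joint arm with a two-finger parallel gripper is mounted at the origin on a cart in front of the work surface, level with it; the furniture and walls round the work are solid. World frame = base frame: x ahead of the robot, y to its left, z up, the work surface at z = 0. Lengths are in m, angles in rad, forces in N, time in s.
With the tool pointing down it reaches from about 0.35 to 0.8 m from the base axis. Payload 7.3 kg.
Tool frame: the origin (TCP) lies between the finger pads; the fingertips stand 25 mm ahead of it and the grasp point (between the pads) lies 6 mm ahead of it (r.tip_extent is the distance from the TCP to the fingertips, in m); z points along the fingers, y is the line along which they close (so a half turn about z gives the same grasp; the last joint's range is limited). The gripper opens to 85 mm and grips with 20 to 120 N. Pads are 22 mm wide; open, the fingers measure 114 mm over their backs; the gripper's body (76 mm by 85 mm) begins 54 mm behind the grasp point. The pads swing forward as they close: fully open they stand 13 mm farther back than shut.
Start: joints at [1.037, 0.342, 1.524, -0, 1.275, -0.146], TCP at [0.199, 0.486, 0.256] pointing down, gripper open.
Joint ranges: [-2.53, 2.53], [-0.77, 2.02], [0.04, 2.7], [-1, 4.14], [0.28, 2.66], [-3.11, 3.11]. Speed limits (rad/s): [2.57, 2.57, 3.14, 3.14, 3.14, 3.14].

INTERFACE

Orientations are given as a unit quaternion [x, y, z, w].
In Python, from workcell import r, command_gripper, optics gives the robot as it stands. The module is installed in compiled form; this text tells all that it offers. Calls block until the motion is done:
- r.reach(position, orientation): joint-space move of the TCP to a pose.
- r.move_straight(position, orientation=None, speed=0.15, max_force=None): straight line of the TCP; orientation=None keeps the orientation; speed is the mean speed in m/s. With max_force (N) it stops when the force on the tool has changed by that much, and returns True; else False.
- r.movej(angles): joint-space move.
- command_gripper(opening, force=None): finger opening in m; force is the grip in N (None keeps the last); returns when the fingers have stopped.
- r.hold(seconds).
- r.solve_ik(position, orientation): joint angles nearest the present ones, or None.
- r.read_state(): the state.
- optics.get_image(name): name is "scene" or "top" or "wrist"; returns (picture, depth): 384x512x3 uint8, red, green, blue; 384x512 float32, m along the optical axis (not along the pixel's ray), 0 where there is no reading.
- optics.camera_model(name): a dict with "K" (3x3 intrinsics, pixels), "R" (3x3) and "t" (3): a world point X has camera coordinates R X + t; the wrist camera has in their place "tool_from_camera" (4x4, takes a point from camera to tool coordinates, whose origin is the TCP and whose axes are the flange's). Camera axes: x right, y down, z forward; pixel columns grow to the right and rows downward; lengths in m; the calibration is good to about 2 mm. A picture is of the moment at which its call begins: read the wrist's pose just before it. camera_model takes no time and is no camera call.
A pose or a line that the arm cannot do raises r.PlanningError and nothing moves.
- r.finish_job(): hands the job in; it is judged then, once.
The state is a dict: "time_s": time; "joint_positions": joint angles; "dq": joint speeds; "tau": joint torques, N m; "eef_pos": TCP position; "eef_rot": TCP orientation; "contact_force": force on the tool from outside, world axes, zero at the start; "torque": the same for the moment, N m; "grip_width": finger opening in m; "grip_force": force on a finger pad.
Only numpy, scipy, OpenCV 4.12 (cv2) and the standard library are available. Lean on these libraries where they do the work, as an engineer would, in place of code of your own. Each camera call takes 0.05 s, during which the arm holds its last target. There are 200 camera calls.

TASK

Tidy the row on the worktop into the three trays: the two spice jars (gold lid and dark lid) go into the brown wooden tray, one in each bay; the two cake cones go into the white tray, one in each bay; and the small tin goes into the square blue tray. Stand everything upright on the tray floors, knock nothing over, and leave the salt shaker standing where it is.

Things in the scene. Friction and masses are not known exactly. Their poses are not given: they have to be found in the camera images.
- spice_gold: small clear spice jar, gold-yellow lid, pale green contents; 42 mm wide (slightly squared; its sides are square to its x and y axes), 96 mm tall, 0.11 kg. Origin at the centre of its underside, z up its axis.
- spice_dark: small clear round spice jar, dark brown-black lid, orange-brown contents; 41 mm diameter, 105 mm tall, 0.11 kg. Origin at the centre of its underside, z up.
- cone_a: flat-bottomed tan wafer cake cone standing mouth up: 49 mm diameter at the rim, about 34 mm at the foot, 58 mm tall, about 20 g, solid to the touch (grip it round the outside of the upper part, 35 to 50 mm above the foot). Origin at the centre of its underside, z up.
- cone_b: a second, identical tan cake cone (the two are interchangeable). Origin at the centre of its underside, z up.
- tin: food tin with silver top and white and green label, the only tin in the row: 58 mm diameter, 72 mm tall, 0.18 kg. Origin at the centre of its underside, z up.
- salt_shaker: salt shaker with grey-white domed top, grey-white contents; 44 mm diameter, 90 mm tall. It stands loose among the things to sort and stays where it is. Origin at the centre of its underside, z up.
- spice_tray: brown wooden tray for spice jars, 80 mm (its x) by 150 mm (its y), 26 mm tall, fixed; 4 mm walls and a 4 mm divider as high as the walls make two bays, each 72 (x) by 69 (y) mm inside, centred at x = 0, y = +36.5 and -36.5 mm; floor 6 mm above the table. Aluminium strip on its -x side, which faces the robot. Origin at the centre of its underside, z up.
- cone_tray: white plastic tray for cones, 80 mm (its x) by 150 mm (its y), 26 mm tall, fixed; 4 mm walls and a 4 mm divider as high as the walls make two bays, each 72 (x) by 69 (y) mm inside, centred at x = 0, y = +36.5 and -36.5 mm; floor 6 mm above the table. Aluminium strip on its -x side, which faces the robot. Origin at the centre of its underside, z up.
- tin_tray: square blue plastic tray for the tin, 90 by 90 by 26 mm tall, fixed to the table, 4 mm walls, one bay 82 by 82 mm inside, floor 6 mm above the table. Origin at the centre of its underside, z up.
There are look-alikes about, which are no part of the job. Leave any red look-alike of the spice_dark alone.

How it is judged:
At the end, for the whole second after the job is handed in: Spice jars in the wooden tray and cones in the white one, one to a bay, the tin in the blue one: each on the tray floor (underside below 12 mm), upright within 0.12 rad, at rest; the salt shaker upright within 30 mm of its start (x of spice_gold in the frame of spice_tray between -0.022 and 0.022 m and z of each of spice_gold, spice_dark in the frame of spice_tray below 0.012 m and angle between each of spice_gold, spice_dark, cone_a, cone_b, tin, salt_shaker's own z axis and vertical below 0.12 rad and linear speed of each of spice_gold, spice_dark, cone_a, cone_b, tin below 0.02 m/s and x of spice_dark in the frame of spice_tray between -0.022 and 0.022 m and x of cone_a in the frame of cone_tray between -0.022 and 0.022 m and z of each of cone_a, cone_b in the frame of cone_tray below 0.012 m and x of cone_b in the frame of cone_tray between -0.022 and 0.022 m and ((y of spice_gold in the frame of spice_tray between 0.015 and 0.058 m and y of spice_dark in the frame of spice_tray between -0.058 and -0.015 m) or (y of spice_gold in the frame of spice_tray between -0.058 and -0.015 m and y of spice_dark in the frame of spice_tray between 0.015 and 0.058 m)) and ((y of cone_a in the frame of cone_tray between 0.015 and 0.058 m and y of cone_b in the frame of cone_tray between -0.058 and -0.015 m) or (y of cone_a in the frame of cone_tray between -0.058 and -0.015 m and y of cone_b in the frame of cone_tray between 0.015 and 0.058 m)) and x of tin in the frame of tin_tray between -0.018 and 0.018 m and z of tin in the frame of tin_tray below 0.012 m and y of tin in the frame of tin_tray between -0.018 and 0.018 m and distance of salt_shaker from where it was at the start of the episode below 0.03 m); the robot touches nothing.
It fails at once if one of the five things or the salt shaker is knocked over (tilted more than 1 rad) (angle between any of spice_gold, cone_a, tin, spice_dark, cone_b, salt_shaker's own z axis and vertical above 1 rad).
It fails at once if the salt shaker is moved more than 30 mm (distance of salt_shaker from where it was at the start of the episode above 0.03 m).
It also fails if it takes over 120 s, if anything falls off the work surface, if the arm or the gripper's body presses on something with over 40 N, if the wrist force passes 120 N, or if a joint passes its speed limit or range.

## Working session

There is one attempt and no reset: what is moved stays moved. The work goes in short steps, each a Python script; the robot and the scene stay as the last script left them, time stands still between calls to the robot, and variables do not carry over. Pictures are saved under pics/ and viewed, at most 14 in all, crops included, and the job is handed in when it is done.

```bash
mkdir -p pics; python3 - <<'E'
from workcell import r, optics
import cv2, numpy as np
for n in ("scene","top"):
    p,d=optics.get_image(n); cv2.imwrite(f"pics/{n}0.png",cv2.cvtColor(p,cv2.COLOR_RGB2BGR)); np.save(f"pics/{n}0.npy",d)
    m=optics.camera_model(n); C=-m["R"].T@m["t"]; print(n,C.round(3),m["R"].round(2).tolist(),m["K"][0])
s=r.read_state(); print(s["time_s"],s["eef_rot"],r.tip_extent)
E
```

```text
scene [ 0.108 -0.958  0.684] [[0.91, -0.4, 0.01], [-0.24, -0.56, -0.79], [0.33, 0.72, -0.61]] [496.30755356   0.         250.86859238]
top [ 0.427 -0.175  0.882] [[-0.01, -1.0, 0.01], [-1.0, 0.01, -0.05], [0.05, -0.01, -1.0]] [373.44679822   0.         258.5529739 ]
0.1 [ 1.92690526e-01  9.81259352e-01 -6.30695815e-04 -2.18984140e-04] 0.025
```

View pics/top0.png

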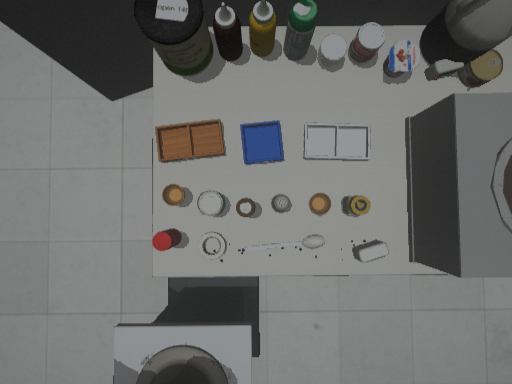

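View pics/scene0.png

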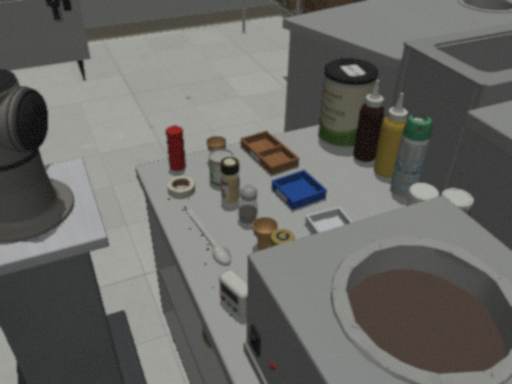

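The top view has +x upwards and -y to the right. The row, left to right by pixel: cone (174,195), tin (210,203), dark jar (246,207), salt shaker (281,203), cone (319,204), gold jar (358,205). The trays are wooden (190,140), blue (262,142) and white (337,141). The red look-alike is at (165,240), and a big grey appliance with a pot stands at the right. Next I'll measure from depth.

```bash
cat > h.py <<'E'
import numpy as np, cv2
from workcell import r, optics, command_gripper
def cloud(d,m):
    K=m["K"]; v,u=np.mgrid[:384,:512]
    c=np.stack([(u-K[0,2])/K[0,0]*d,(v-K[1,2])/K[1,1]*d,d],-1)
    return (c-m["t"])@m["R"]   # R^T (c-t)
E
python3 - <<'E'
from h import *
d=np.load("pics/top0.npy"); W=cloud(d,optics.camera_model("top")); ok=d>0
v,u=np.mgrid[:384,:512]
print("table z",np.median(W[215:235,100+170:290,2]))
for n,(a,b),h in [("cone1",(174,195),58),("tin",(210,203),72),("dark",(246,207),105),("salt",(281,203),90),("cone2",(319,204),58),("gold",(358,205),96),("red",(163,240),105)]:
    s=ok&(np.hypot(u-a,v-b)<19)&(W[...,2]>.03); P=W[s]; zt=np.percentile(P[:,2],98)
    T=P[P[:,2]>zt-.012]; (c,rad)=cv2.minEnclosingCircle(T[:,:2].astype(np.float32))
    print(n,h,"ztop %.3f"%zt,len(T),"mean",T.mean(0)[:2].round(3),"circ",np.round(c,3),"r %.3f"%rad, "rect",[np.round(q,3) for q in cv2.minAreaRect(T[:,:2].astype(np.float32))], "all",P.min(0).round(3),P.max(0).round(3))
for n,(a,b) in [("spice",(190,140)),("tinT",(262,142)),("coneT",(337,141))]:
    s=ok&(abs(u-a)<42)&(abs(v-b)<28)&(W[...,2]>.015)&(W[...,2]<.035); P=W[s]
    print(n,len(P),[np.round(q,4) for q in cv2.minAreaRect(P[:,:2].astype(np.float32))],"z",np.median(P[:,2]).round(3))
# obstacles: coarse height map of area
print("height map max (cm), x rows from .7 to 0.1, y cols .4..-.75")
for x in np.arange(.95,.1,-.07):
    print("%.2f"%x,[int(100*np.max(W[ok&(abs(W[...,0]-x)<.035)&(abs(W[...,1]-y)<.035)][:,2],initial=0)) for y in np.arange(.3,-.8,-.07)])
E
python3 -c "
import cv2;i=cv2.imread('pics/top0.png')[115:260,145:400];cv2.imwrite('pics/topc.png',cv2.resize(i,None,fx=3,fy=3,interpolation=cv2.INTER_CUBIC))"
```

```text
table z 0.0020556265634581678
cone1 58 ztop 0.061 105 mean [0.454 0.014] circ [0.454 0.009] r 0.025 rect [array([0.453, 0.009]), array([0.048, 0.046]), np.float64(89.323)] all [ 0.43  -0.015  0.032] [0.477 0.033 0.062]
tin 72 ztop 0.075 543 mean [ 0.435 -0.073] circ [ 0.434 -0.073] r 0.029 rect [array([ 0.435, -0.073]), array([0.055, 0.054]), np.float64(89.305)] all [ 0.408 -0.102  0.03 ] [ 0.462 -0.046  0.077]
dark 105 ztop 0.110 292 mean [ 0.425 -0.151] circ [ 0.425 -0.151] r 0.020 rect [array([ 0.424, -0.151]), array([0.037, 0.037]), np.float64(89.831)] all [ 0.406 -0.171  0.04 ] [ 0.443 -0.132  0.111]
salt 90 ztop 0.093 186 mean [ 0.435 -0.228] circ [ 0.435 -0.228] r 0.017 rect [array([ 0.434, -0.228]), array([0.032, 0.032]), np.float64(44.599)] all [ 0.412 -0.246  0.032] [ 0.455 -0.207  0.094]
cone2 58 ztop 0.061 93 mean [ 0.433 -0.319] circ [ 0.432 -0.314] r 0.024 rect [array([ 0.432, -0.314]), array([0.048, 0.048]), np.float64(61.843)] all [ 0.407 -0.338  0.032] [ 0.456 -0.29   0.063]
gold 96 ztop 0.101 320 mean [ 0.428 -0.391] circ [ 0.427 -0.392] r 0.021 rect [array([ 0.428,
[... 663 characters left out ...]
0, 0, 0, 0]
0.88 [10, 6, 0, 0, 0, 0, 0, 0, 0, 0, 0, 0, 0, 13, 0, 0]
0.81 [0, 0, 0, 0, 19, 19, 21, 20, 19, 17, 10, 10, 23, 24, 5, 0]
0.74 [0, 0, 0, 0, 19, 19, 13, 0, 17, 6, 10, 10, 7, 24, 21, 6]
0.67 [0, 0, 0, 0, 0, 0, 0, 0, 0, 0, 0, 0, 0, 0, 5, 0]
0.60 [0, 0, 0, 3, 3, 3, 3, 3, 3, 3, 3, 3, 23, 23, 0, 0]
0.53 [0, 0, 0, 0, 3, 3, 3, 3, 3, 3, 3, 2, 23, 24, 19, 0]
0.46 [0, 0, 0, 0, 6, 7, 11, 11, 9, 6, 10, 0, 23, 24, 19, 0]
0.39 [0, 0, 0, 0, 10, 7, 11, 11, 9, 6, 10, 0, 23, 24, 19, 0]
0.32 [0, 0, 0, 0, 11, 2, 2, 1, 1, 1, 6, 6, 23, 23, 0, 0]
0.25 [0, 0, 0, 0, 0, 0, 0, 0, 0, 0, 0, 0, 0, 0, 0, 0]
0.18 [0, 0, 0, 0, 0, 0, 0, 0, 0, 0, 0, 0, 0, 0, 0, 0]
0.11 [0, 0, 0, 1, 3, 2, 0, 0, 0, 0, 0, 0, 0, 0, 0, 0]
```

View pics/topc.png

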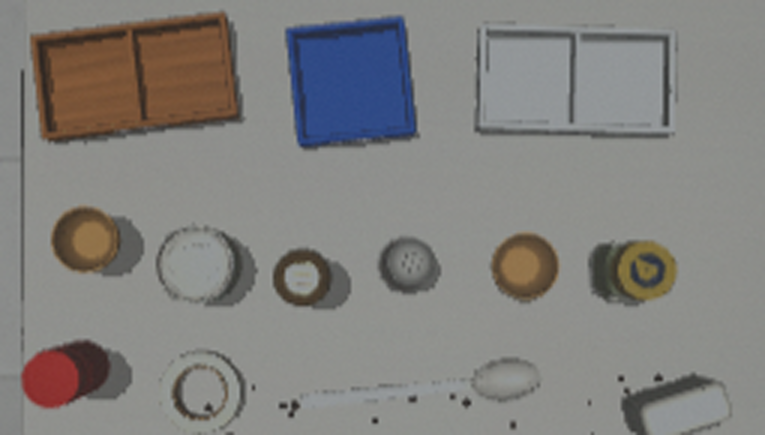

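The crop shows the whole row standing upright with gaps of at least 30 mm. Heights agree with the given ones to within 2–7 mm (the table itself reads +2 mm), and the lid radii fit. I'll fix the blue tray with a colour mask, check IK, then pick the gold jar with the fingers closing along world x.

```bash
cat >> h.py <<'E'
from scipy.spatial.transform import Rotation as Rot
QA=Rot.from_matrix(np.array([[0,1,0],[1,0,0],[0,0,-1.]])).as_quat()
QB=Rot.from_matrix(np.array([[0,1,0],[-1,0,0],[0,0,-1.]]).T).as_quat()
UP=0.23
def look(n,f):
    p,d=optics.get_image(n); cv2.imwrite(f,cv2.cvtColor(p,cv2.COLOR_RGB2BGR)); return p,d
def pick(x,y,g,q,opening=.08,force=30):
    """g: height of grasp point above the table"""
    command_gripper(opening); r.reach([x,y,UP],q)
    z=g+.006
    if r.move_straight([x,y,z],speed=.15,max_force=12): print("TOUCHED on way down",r.read_state()["eef_pos"]); return False
    command_gripper(.0,force); s=r.read_state(); print("grip",round(s["grip_width"],4),s["grip_force"])
    r.move_straight([x,y,UP],speed=.2); s=r.read_state(); print("lifted",round(s["grip_width"],4),s["time_s"]); return s["grip_width"]>.02
def place(x,y,g,q,release):
    z=g+.006+.006
    r.move_straight([x,y,UP],q,speed=.3); r.move_straight([x,y,z+.012],speed=.15)
    hit=r.move_straight([x,y,z-.002],speed=.03,max_force=5); print("place",hit,r.read_state()["eef_pos"]-np.array([x,y,z]))
    command_gripper(release); r.move_straight([x,y,UP],speed=.15); print("t",r.read_state()["time_s"])
SP=[(.5762,.0152),(.5848,-.0572)]; CT=[(.5769,-.3249),(.5739,-.398)]
E
python3 - <<'E'
from h import *
p=cv2.cvtColor(cv2.imread("pics/top0.png"),cv2.COLOR_BGR2RGB).astype(int); d=np.load("pics/top0.npy"); W=cloud(d,optics.camera_model("top"))
b=(p[...,2]>p[...,0]+50)&(W[...,2]<.04)&(d>0); b[:, :230]=0;b[:,295:]=0;b[:110]=0;b[170:]=0
P=W[b&(W[...,2]>.018)]; print(cv2.minAreaRect(P[:,:2].astype(np.float32)), len(P))
tg=[(.454,.009),(.435,-.073),(.425,-.151),(.432,-.314),(.428,-.392)]+SP+CT+[(.573,-.185)]
for q in (QA,QB):
    print([ (lambda a: None if a is None else round(float(a[5]),2))(r.solve_ik([x,y,z],q)) for x,y in tg for z in (.05,UP)])
E
```

```text
Traceback (most recent call last):
  File "h.py", line 9, in <module>
    QB=Rot.from_matrix(np.array([[0,1,0],[-1,0,0],[0,0,-1.]]).T).as_quat()
       ~~~~~~~~~~~~~~~^^^^^^^^^^^^^^^^^^^^^^^^^^^^^^^^^^^^^^^^^^
  File "scipy/spatial/transform/_rotation.pyx", line 1143, in scipy.spatial.transform._rotation.Rotation.from_matrix
ValueError: Non-positive determinant (left-handed or null coordinate frame) in rotation matrix 0: [[ 0. -1.  0.]
 [ 1.  0.  0.]
 [ 0.  0. -1.]].
```

```bash
sed -i 's/^QB=.*/QB=Rot.from_matrix(np.array([[0,-1,0],[-1,0,0],[0,0,-1.]])).as_quat()/' h.py
python3 - <<'E'
from h import *
p=cv2.cvtColor(cv2.imread("pics/top0.png"),cv2.COLOR_BGR2RGB).astype(int); d=np.load("pics/top0.npy"); W=cloud(d,optics.camera_model("top"))
b=(p[...,2]>p[...,0]+50)&(W[...,2]<.04)&(d>0); b[:, :230]=0;b[:,295:]=0;b[:110]=0;b[170:]=0
P=W[b&(W[...,2]>.018)]; print(cv2.minAreaRect(P[:,:2].astype(np.float32)), len(P))
tg=[(.454,.009),(.435,-.073),(.425,-.151),(.432,-.314),(.428,-.392)]+SP+CT+[(.573,-.185)]
for q in (QA,QB):
    print([ (lambda a: None if a is None else round(float(a[5]),2))(r.solve_ik([x,y,z],q)) for x,y in tg for z in (.05,UP)])
E
```

```text
((0.5745741724967957, -0.18752118945121765), (0.08980809897184372, 0.08982345461845398), 5.305769443511963) 288
[-0.15, -0.15, -0.34, -0.34, -0.51, -0.51, -0.77, -0.77, -0.87, -0.87, -0.11, -0.11, -0.23, -0.23, -0.63, -0.63, -0.72, -0.72, -0.44, -0.44]
[2.99, 2.99, 2.8, 2.8, 2.63, 2.63, 2.37, 2.37, 2.27, 2.27, 3.04, 3.04, 2.91, 2.91, 2.51, 2.51, 2.43, 2.43, 2.7, 2.7]
```

The blue tray is at (0.5746, -0.1875) and measures exactly 90 mm. QA is comfortable for the joints. Picking the gold jar.

```bash
python3 - <<'E'
from h import *
r.reach([.428,-.39,UP],QA); look("wrist","pics/w1.png")
if pick(.428,-.392,.065,QA,.075,30): place(*SP[1],.065,QA,.07)
look("top","pics/top1.png")
a=cv2.imread("pics/w1.png"); b=cv2.imread("pics/top1.png")[100:270,140:400]
cv2.imwrite("pics/m1.png",np.hstack([cv2.resize(a,(340,255)),cv2.resize(b,(390,255))]))
E
```

```text
grip 0.0407 29.623222581722075
lifted 0.0409 6.375
place True [-1.00740874e-03  6.40035845e-05 -2.50786366e-04]
t 10.85
```

View pics/m1.png

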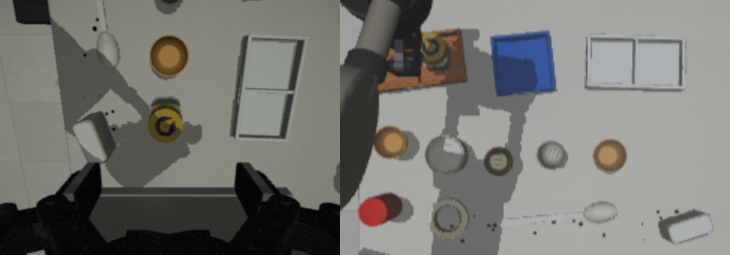

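The gold jar stands in the right (-y) bay of the wooden tray, around (435,45) in the mosaic, with contact at the expected height. Next, the near cone and the tin.

```bash
python3 - <<'E'
from h import *
if pick(.432,-.314,.043,QA,.072,22): place(*CT[1],.043,QA,.062)
else: raise SystemExit
if pick(.435,-.073,.05,QA,.083,30): place(.5746,-.1875,.05,QA,.078)
else: raise SystemExit
r.reach([.425,-.151,UP+.05],QA)
look("top","pics/top2.png"); look("scene","pics/scene2.png")
a=cv2.imread("pics/scene2.png")[100:330,130:400]; b=cv2.imread("pics/top2.png")[100:270,140:400]
cv2.imwrite("pics/m2.png",np.hstack([cv2.resize(a,(380,324)),cv2.resize(b,(400,324))]))
E
```

```text
grip 0.0469 21.910241805016994
lifted 0.0468 15.0333
place True [ 7.20423961e-05 -2.91883355e-04  8.73961535e-04]
t 19.0
grip 0.0567 31.230559945106506
lifted 0.0571 23.3583
place True [ 1.41772044e-04 -7.05540802e-05  4.54652217e-04]
t 27.325
```

View pics/m2.png

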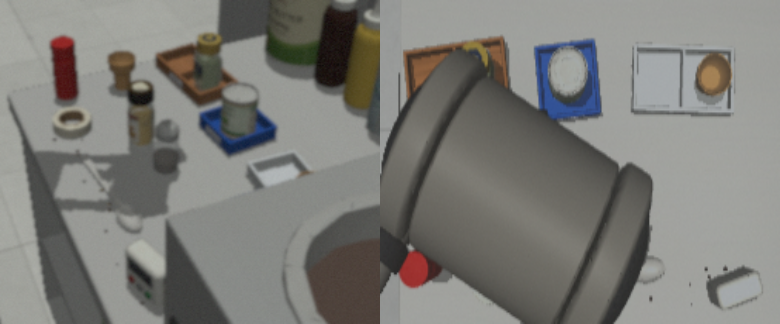

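The gold jar, the tin (570,75 in the mosaic) and the cone (712,75) all stand upright in their trays, and the salt shaker hasn't moved. Next, the dark jar and the last cone.

```bash
python3 - <<'E'
from h import *
if pick(.425,-.151,.07,QA,.07,30): place(*SP[0],.07,QA,.066)
else: raise SystemExit
if pick(.454,.009,.043,QA,.072,22): place(*CT[0],.043,QA,.062)
else: raise SystemExit
r.reach([.3,.3,.3],QA)
look("scene","pics/scene3.png"); p,d=look("top","pics/top3.png"); W=cloud(d,optics.camera_model("top"))
sp=((.5805,-.021),6.85); ct=((.5754,-.3614),-2.3); tt=((.5746,-.1875),5.3)
for n,(x,y),zt,(c,yaw) in [("gold",SP[1],.102,sp),("dark",SP[0],.111,sp),("coneA",CT[1],.064,ct),("coneB",CT[0],.064,ct),("tin",(.5746,-.1875),.078,tt),("salt",(.435,-.228),.09,((.435,-.228),0))]:
    s=(d>0)&(np.hypot(W[...,0]-x,W[...,1]-y)<.034)&(abs(W[...,2]-zt)<.012); T=W[s]
    (m,rad)=cv2.minEnclosingCircle(T[:,:2].astype(np.float32)); a=np.radians(yaw); e=np.array(m)-c
    print(n,len(T),"local",round(e@[np.cos(a),np.sin(a)],3),round(e@[-np.sin(a),np.cos(a)],3),"r %.3f zmax %.3f"%(rad,T[:,2].max()))
a=cv2.imread("pics/scene3.png")[100:330,130:400]; b=cv2.imread("pics/top3.png")[100:270,140:400]
cv2.imwrite("pics/m3.png",np.hstack([cv2.resize(a,(380,324)),cv2.resize(b,(400,324))]))
E
```

```text
grip 0.0406 29.39259208738804
lifted 0.0401 31.1417
place True [-9.34286127e-04  5.64300818e-05 -8.66562364e-05]
t 35.0333
grip 0.0466 21.812218754785135
lifted 0.0464 38.5833
place True [-0.00019573 -0.00027331  0.00058288]
t 43.1917
gold 322 local 0.001 -0.037 r 0.021 zmax 0.109
dark 318 local 0.0 0.036 r 0.021 zmax 0.118
coneA 150 local -0.0 -0.037 r 0.025 zmax 0.070
coneB 128 local -0.0 0.037 r 0.025 zmax 0.069
tin 550 local 0.002 0.0 r 0.029 zmax 0.084
salt 201 local -0.0 -0.001 r 0.017 zmax 0.094
```

View pics/m3.png

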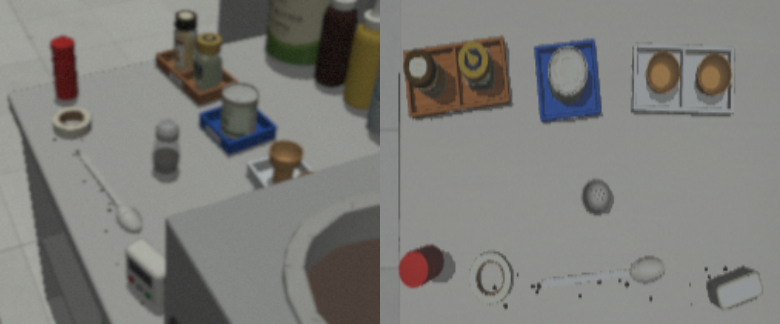

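All five stand upright, centred in their bays to within 2 mm, and the salt shaker hasn't moved. The arm is clear, so I'm handing in.

```bash
python3 -c "
from workcell import r
print(r.finish_job())"
```

```text
the job is handed in; nothing more can be done
None
```

I handed the job in at about 45 s of robot time: both jars, both cones and the tin stand upright in their trays, centred to within about 2 mm, and the salt shaker is where it started; the hand-in returned no verdict.

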